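# Fit the keyed shaft in the bench pulley and hold it home

## Robot

A 6-joint arm with a two-finger parallel gripper is mounted at the origin on the work surface. World frame = base frame: x ahead of the robot, y to its left, z up, the work surface at z = 0. Lengths are in m, angles in rad, forces in N, time in s.
With the tool pointing down it reaches from about 0.275 to 0.725 m from the base axis. Payload 15.9 kg.
Tool frame: the origin (TCP) lies midway between the tips of the shut fingers; the grasp point (between the pads) lies 19 mm behind it (manip.grasp_offset is the distance from the TCP to the grasp point, in m); y points along the fingers, x is the direction in which the jaws open and shut, and the axes are right-handed (so a half turn about y gives the same grasp; the last joint's range is limited). The gripper opens to 85 mm and grips with 20 to 120 N. Pads are 22 mm wide; open, the fingers measure 114 mm over their backs; the gripper's body (76 mm by 85 mm) begins 54 mm behind the grasp point. The pads swing forward as they close: fully open they stand 13 mm farther back than shut.
Start: joints at [-1.13, 0.213, -0.034, 1.323, 0, 1.571], TCP at [0.213, -0.452, 0.231] pointing down, gripper open.
Joint ranges: [-2.98, 2.98], [-0.74, 1.72], [-1.14, 1.35], [-2.1, 2.04], [-1.57, 1.44], [-3.14, 3.14]. Speed limits (rad/s): [1.89, 1.89, 2.39, 2.57, 3.14, 3.14].

## Interface

Orientations are given as a 3x3 rotation matrix whose columns are the frame's x, y, z axes.
In Python, from rig import monitor, cams, ticket, manip gives the robot as it stands.
- The arm moves only by the tool carry_out, never from a script. Its arguments are lists of equal length, an entry for each row: "slide": the shift along the tool's x, y, z each as a share of 40 mm, from -1 to 1, a list of three; "twist": the turn about the tool's y as a share of 90 degrees, from -1 to 1. In form: {"slide": [[dx, dy, dz], ...], "twist": [twist, ...]}. A call has 1 to 10 rows; each row shifts and turns the commanded pose from where the row before left it, along the tool's axes as they then stand; what a row does not reach is not made up. A row lasts 1/8 s, in which the tool goes at most 62.5 mm and 10.7 degrees, less where a joint would pass 70% of its speed; a pose out of reach is approached as far as the arm can. A call with a number of a shift or a turn outside -1 to 1 is refused whole. A call with a gripper value outside its range is refused whole. "claw" is the closure, from -1 (fully open) to 1 (shut), set as the call begins (left out, the last holds). The fingers move at their own pace and stop on an object; the grip force is fixed at half the most. Time passes only in rows, so rows that do not move let the fingers close. It gives the time, the measured TCP pose, the force and the opening at its end, in the units of the state.
- monitor.get_state(): the state, without advancing time (a new reading comes with each control period).
- cams.camera(name): name is "side" or "top" or "wrist"; returns the picture (420x560x3 uint8, blue, green, red); there is no depth.
- cams.camera_info(name): a dict with "vfov" (degrees; the focal length in pixels is half the picture's height over the tangent of half this angle, whatever the lens; pixels are square), "cx", "cy" (the principal point, pixels), "D" ([k1, k2, p1, p2, k3] as OpenCV has them; the pictures are not rectified), "R" (3x3) and "t" (3): a world point X has camera coordinates R X + t. Camera axes: x right, y down, z forward; pixel columns grow to the right and rows downward; lengths in m; the calibration is good to about 2 mm. A picture is of the moment at which its call begins: read the wrist's pose just before it. camera_info takes no time and is no camera call; for the wrist camera it gives the pose at the moment of the call.
- ticket.hand_in(): hands the job in, once; it reports no verdict.
The state is a dict: "clock": time; "joint_pos": joint angles; "qvel": joint speeds; "effort": joint torques, N m; "ee_pos": TCP position; "eef_rot": TCP orientation; "contact_force": force on the tool from outside, world axes, zero at the start; "moment": the same for the moment, N m; "width": opening from 0.0 (shut) to 1.0 (fully open).
Only numpy, scipy, OpenCV 4.12 (cv2) and the standard library are available. Lean on these libraries where they do the work, as an engineer would, in place of code of your own. Each camera call takes 0.05 s, during which the arm holds its last target. There are 200 camera calls.

## Task

Lift the saddle-shaped cover off the pulley's hub, hang it astride the timber rail and let go of it. Then push the shaft that has a key down into the hub, turning it until the key slips into the keyway, and keep pushing against the spring until its collar is fully down on the hub. Finish while still holding it pressed home there, and leave everything else on the bench where it is.

Things in the scene. Friction and masses are not known exactly. Their poses are not given: they have to be found in the camera images.
- cover_grip (a point): Half-way up the black grip fin of the loose aluminium hub cover, an inverted-U saddle (0.2 kg) astride the hub, roof on the hub face. Fin 36 mm long (x), 14 thick (y), 40 tall. Roof 50 (x) by 64 (y), 4 thick, its underside 24 mm below this point. Legs at y = +-30 mm, 4 thick, 56 mm clear between them, reach 40 mm below the roof's underside. z up.
- rail_mid (a point): Middle of the flat top of a fixed, level timber bar: 310 mm long (along y), 32 wide (x), 30 deep, top 165 mm above the bench, on posts at y = +-142 mm. z up. The cover hangs astride it, roof flat on the bar, cover's x along the bar, a leg on each side, anywhere between the posts.
- hub_mouth (a point): Centre of the flat top face of the steel hub (46 to 50 mm across, 55 tall, standing on a fixed 120 mm pulley), 130 mm above the bench; z up along the bore. Bore 26.4 mm wide, 55 deep. One keyway, 10.8 mm wide, reaches 17.6 mm from the axis, full depth; it points within 0.35 rad either side of this frame's +x (a black dot on the pulley marks +x): find it by turning the shaft, or by eye.
- plunger (a joint): Spring plunger in the bottom of the bore: 0 when free, its top then 40 mm below the hub mouth; grows in m as the shaft pushes it down, 0.010 when the shaft is home. It pushes up with about 6 N at 0 and 14 N at 0.010, and lifts the shaft again if that is let go.
- shaft_grip (a point): Half-way up the square head (24 by 24, 55 mm tall, sides along x and y) of the loose keyed steel shaft (0.4 kg), upright in a wooden block (66 mm square, 40 high, hole 28 wide, 18 deep). Under the head a round collar, 40 mm wide, 8 thick, its underside 35.5 mm below this point; it lies on the hub face when home. A dark line on top points to the key (+x). z up.
- shaft_tip (a point): Bottom end of the keyed shaft, 85.5 mm below shaft_grip, same axes. The shank is 24 mm wide, 50 mm from tip to collar, tip chamfered. The key is 8 mm wide, on the +x side, out to 16 mm from the axis, from 20 mm above the tip up to the collar; so 20 mm of plain shank enter the bore before the key meets the hub face.
- plain_shaft_grip (a point): Half-way up the head of the other shaft, alike but without a key or line, in the other block (the two may be swapped). Not used; leave it standing.
Not all that is in view belongs to the job. What is shaped like the part that bears hub_mouth but blue or red is not meant. Of the things that look like the part that bears cover_grip, the larger one is meant.

How it is judged:
By the outcome, as a careful person would: the job done as asked, in the order asked, and still so for the second after the job is handed in, while the arm keeps its last pose, push and grip.
It also fails if it takes over 58 s, if anything falls off the work surface, if the arm or the gripper's body presses on something with over 40 N, if the wrist force passes 120 N, or if a joint passes its speed limit or range.

## Working session

There is one attempt and no reset: what is moved stays moved. The work goes in short steps, Python scripts to look and compute and a tool call to move; the robot and the scene stay as the last step left them, time stands still between calls to the robot, and variables do not carry over. Pictures are saved under pics/ and viewed, on a budget of 10 in all, crops included, one or two more only if the job needs it, and the job is handed in when it is done.

Besides the shell and the picture viewer there is one more tool, called after ">>>" as name(argument=value, ...) on one line, values as JSON. carry_out: Moves the arm, as the interface text tells. Shift numbers are shares of 40 mm and turn numbers shares of 90 degrees, none past 1 either way. Its arguments: {"type":"object","properties":{"slide":{"type":"array"},"twist":{"type":"array"},"claw":{"type":"number"}},"required":["slide","twist"]}

```bash
ls; mkdir -p pics
cat > h.py <<'E'
import numpy as np, cv2
from rig import monitor, cams, ticket, manip
def K(ci):
    f=210/np.tan(np.radians(ci['vfov'])/2)
    return np.array([[f,0,ci['cx']],[0,f,ci['cy']],[0,0,1.]])
def proj(ci,X):
    R=np.array(ci['R']);t=np.array(ci['t'])
    p,_=cv2.projectPoints(np.array(X,float).reshape(-1,1,3),cv2.Rodrigues(R)[0],t,K(ci),np.array(ci['D'],float))
    return p.reshape(-1,2)
def ray(ci,uv):
    R=np.array(ci['R']);t=np.array(ci['t'])
    n=cv2.undistortPoints(np.array(uv,float).reshape(-1,1,2),K(ci),np.array(ci['D'],float)).reshape(-1,2)
    d=np.c_[n,np.ones(len(n))]@R
    return -R.T@t,d
def atz(ci,uv,z):
    o,d=ray(ci,uv); return o+d*((z-o[2])/d[:,2])[:,None]
E
python3 - <<'E'
from h import *
s=monitor.get_state();print(s['ee_pos'],s['clock'],s['width'],manip.grasp_offset);print(np.round(s['eef_rot'],3))
ims=[]
for n in['top','side']:
    ci=cams.camera_info(n);print(n,ci['vfov'],ci['D'],np.round(-np.array(ci['R']).T@ci['t'],3),np.round(ci['R'],2).tolist())
    im=cams.camera(n);cv2.imwrite(f'pics/{n}0.png',im)
E
```

```text
pics
[ 0.21318054 -0.45188664  0.23080168] 0.0 1.000130087050434 0.0187
[[ 0.427 -0.     0.904]
 [-0.904  0.001  0.427]
 [-0.001 -1.     0.   ]]
top 48.501504516093924 [-0.15804184  0.          0.          0.          0.        ] [ 0.228 -0.013  1.167] [[-0.02, -1.0, -0.02], [-0.98, 0.03, -0.17], [0.17, 0.02, -0.98]]
side 43.210628750222895 [-0.0012853  0.         0.         0.         0.       ] [ 0.181 -0.882  1.003] [[0.95, -0.3, -0.02], [-0.22, -0.66, -0.72], [0.2, 0.69, -0.7]]
```

View pics/top0.png

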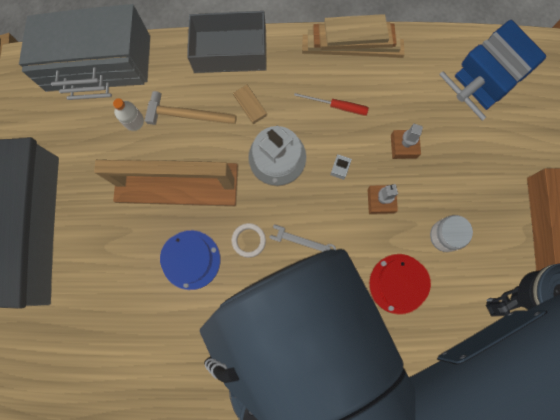

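View pics/side0.png

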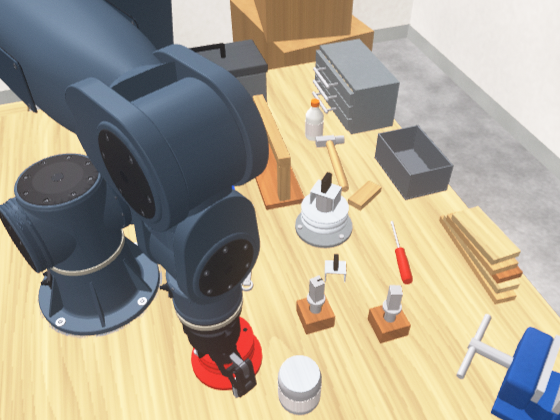

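Top view: candidates for the cover are the large saddle on the grey pulley (275,142) and a small one on the bench (341,167); the larger one on the grey pulley fits. The blue (190,260) and red (400,284) pulleys are decoys. The shafts are at (386,197) and (413,135), so I need to see which one has the line. I'll check that in one enlarged crop.

Run:
```python
from h import *
t=cv2.imread('pics/top0.png');s=cv2.imread('pics/side0.png')
a=cv2.resize(t[115:220,240:440],None,fx=4,fy=3.0*4/3,interpolation=cv2.INTER_CUBIC)[:,:800]
b=cv2.resize(t[170:220,360:410],(250,0) if 0 else (180,180),interpolation=cv2.INTER_CUBIC)
def c(im,x0,y0,w,h,W,H): return cv2.resize(im[y0:y0+h,x0:x0+w],(W,H),interpolation=cv2.INTER_CUBIC)
top=c(t,240,115,90,80,400,356)
l=c(t,362,115,72,64,400,356) ; l=c(t,362,118,90,100,320,356)
bot=np.hstack([c(s,290,165,70,85,200,243),c(s,300,265,36,44,200,244)[:243],c(s,375,275,36,44,200,244)[:243],c(s,320,245,36,44,200,244)[:243]])
out=np.zeros((600,800,3),np.uint8);out[:356,:400]=top;out[:356,400:720]=l;out[356:599,:800]=bot
cv2.imwrite('pics/c1.png',out)
```

```text
(no output)
```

View pics/c1.png

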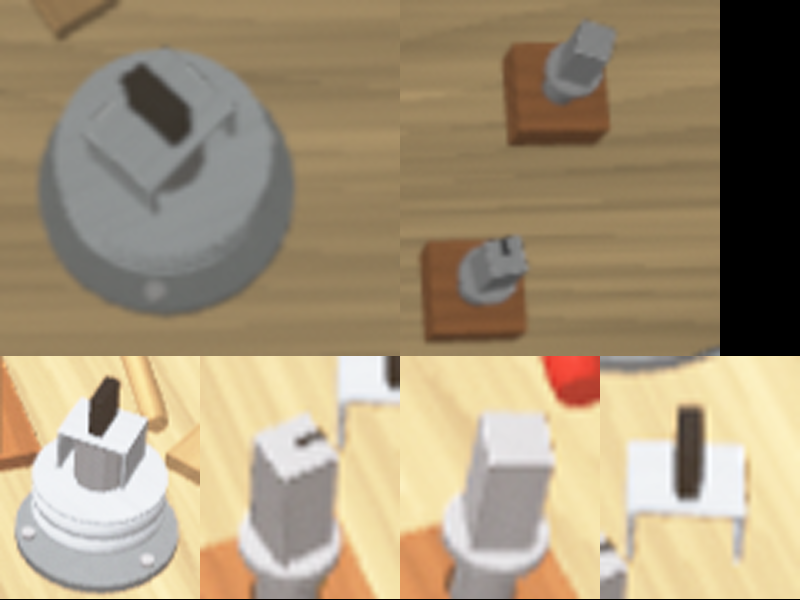

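The crop confirms it. The large cover sits on the grey hub. The keyed shaft, with the dark line, is the one at top (386,197) / side (316,285); the one at top (413,135) is plain. Next I compute poses.

Run:
```python
from h import *
T=cams.camera_info('top');S=cams.camera_info('side')
np.set_printoptions(precision=4,suppress=True)
print('roof top cam',atz(T,[(259.1,145.4),(274.9,158.8),(293.3,139.3)],.134))
print('roof side',atz(S,[(310,194.4),(334.8,201.7),(341.8,187.4),(319,179.4)],.134))
h=atz(S,[(309.9,279.6),(320.7,275.6),(324.8,283.7),(315.3,288.6)],.135);print('head side',h,h.mean(0))
print('headtop top',atz(T,[(393.8,188.3)],.135))
l=atz(S,[(300+97/5.556,265+86/5.556),(300+125/5.556,265+76/5.556)],.135);print('line',np.degrees(np.arctan2(*(l[1]-l[0])[[1,0]])),np.degrees(np.arctan2(*(l[1]-h.mean(0))[[1,0]])))
print('rail top',atz(T,[(97,161),(97,176),(228,162),(230,178)],.165))
print('pulley ctr',atz(T,[(277,155)],.02))
for n in('wrist',):
  ci=cams.camera_info(n);s=monitor.get_state();Rt=np.array(s['eef_rot']);c=-np.array(ci['R']).T@ci['t']
  print('wrist cam in tool',Rt.T@(c-s['ee_pos']),Rt.T@np.array(ci['R'])[2],Rt.T@np.array(ci['R'])[0],ci['vfov'])
# enlarged rail
t=cv2.imread('pics/top0.png');cv2.imwrite('pics/rail.png',np.vstack([cv2.resize(t[145:215,85:245],(800,350),interpolation=3)]))
```

```text
roof top cam [[ 0.5646  0.0499  0.134 ]
 [ 0.5312  0.0139  0.134 ]
 [ 0.5771 -0.0297  0.134 ]]
roof side [[ 0.5327  0.0088  0.134 ]
 [ 0.5801 -0.0344  0.134 ]
 [ 0.6157  0.0081  0.134 ]
 [ 0.5733  0.0542  0.134 ]]
head side [[ 0.442  -0.2391  0.135 ]
 [ 0.467  -0.2362  0.135 ]
 [ 0.4674 -0.2588  0.135 ]
 [ 0.4444 -0.2645  0.135 ]] [ 0.4552 -0.2496  0.135 ]
headtop top [[ 0.4548 -0.2556  0.135 ]]
line 5.804930012842412 20.50029655791418
rail top [[0.5315 0.4242 0.165 ]
 [0.4957 0.4221 0.165 ]
 [0.5178 0.1182 0.165 ]
 [0.4808 0.1137 0.165 ]]
pulley ctr [[0.5747 0.0114 0.02  ]]
wrist cam in tool [ 0.0012 -0.1433  0.0686] [ 0.0003  0.9626 -0.2709] [ 1.     -0.0004 -0.0004] 71.47558316905601
```

View pics/rail.png

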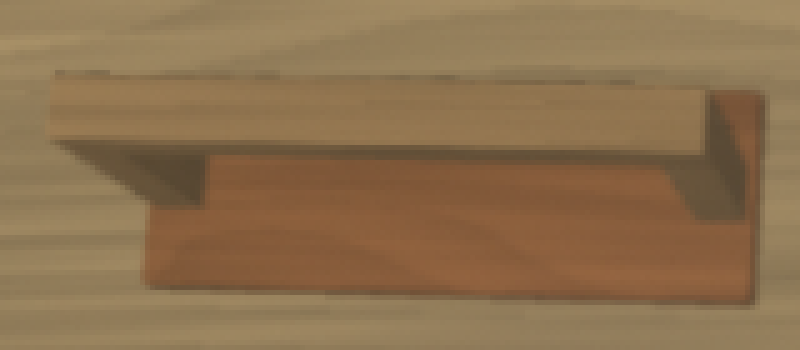

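>>> carry_out(slide=[[-0.47,-0.5,0.935],[-0.47,0,0.935],[-0.47,0,0.935],[-0.47,0,0.935],[-0.47,0,0.935],[-0.47,0,0.935],[-0.47,0,0.935],[-0.47,0,0.935],[-0.47,0,0.935],[-0.47,0,0.935]], twist=[0,0,0,0,0,0,0,0,0,0], claw=-1)

```text
clock: 1.35
ee_pos: [0.4719, -0.1213, 0.2511]
eef_rot: [[0.427, -0.001, 0.904], [-0.904, 0.0, 0.427], [-0.0, -1.0, -0.0]]
contact_force: [-0.2, -0.6, 0.4]
width: 0.998
```

>>> carry_out(slide=[[-0.47,0,0.935],[-0.47,0,0.935],[-0.47,0,0.935],[-0.47,0,0.935],[0,0,0],[0,0,0],[0,0,0],[0,0,0]], twist=[0,0,0,0,-0.1,-0.1,-0.047,0])

```text
clock: 2.35
ee_pos: [0.5744, 0.0093, 0.251]
eef_rot: [[0.737, -0.001, 0.676], [-0.676, -0.0, 0.737], [-0.0, -1.0, -0.0]]
contact_force: [-0.9, 0.4, 0.4]
width: 1.001
```

```bash
cat > snap.py <<'E'
import sys,pickle
from h import *
# snap name tag : save picture, calibration
ci=cams.camera_info(sys.argv[1]);s=monitor.get_state();im=cams.camera(sys.argv[1])
cv2.imwrite(f'pics/{sys.argv[2]}.png',im);pickle.dump((ci,s),open(f'pics/{sys.argv[2]}.pkl','wb'))
R=np.array(s['eef_rot']);print(s['clock'],np.round(s['ee_pos'],4),'xang',np.degrees(np.arctan2(R[1,0],R[0,0])),'F',np.round(s['contact_force'],1),'w',s['width'])
E
python3 snap.py wrist w1
```

```text
2.35 [0.5744 0.0093 0.251 ] xang -42.543445278623835 F [-0.9  0.4  0.4] w 1.000777923453851
```

View pics/w1.png

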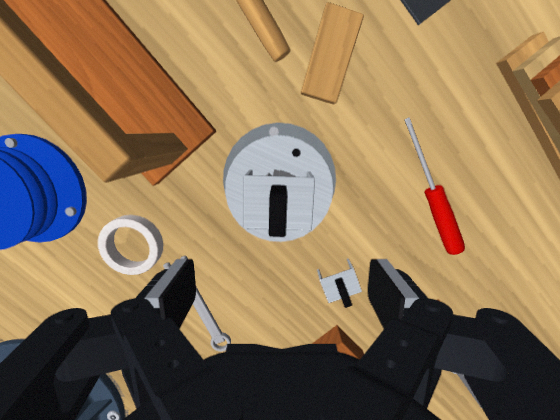

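The wrist view shows the cover roof spanning x 244–313 and rows 178–232, with the fin at (278,185–236). The black dot marking hub +x is at (296,153).

Run:
```python
from h import *;import pickle
ci,s=pickle.load(open('pics/w1.pkl','rb'))
np.set_printoptions(precision=4,suppress=True)
im=cv2.imread('pics/w1.png');cv2.imwrite('pics/w1c.png',cv2.resize(im[110:255,205:350],(600,600),interpolation=3))
r=atz(ci,[(244,178),(313,178),(244,232),(313,232)],.134);print(r,r.mean(0))
print('dot',atz(ci,[(296,153)],.075))
# predicted
a=np.radians(47.5);X=np.array([np.cos(a),np.sin(a),0]);Y=np.array([-X[1],X[0],0]);c=np.array([.574,.010,0])
print(proj(ci,[c+sx*X*.025+sy*Y*.032+[0,0,.134] for sx in(1,-1) for sy in(1,-1)]+[c+sx*X*.018+[0,0,.174] for sx in(1,-1)]))
```

```text
[[ 0.5691  0.0512  0.134 ]
 [ 0.6147  0.0093  0.134 ]
 [ 0.5332  0.0146  0.134 ]
 [ 0.5812 -0.0294  0.134 ]] [0.5745 0.0114 0.134 ]
dot [[0.6174 0.031  0.075 ]]
[[243.436  180.3228]
 [314.63   180.2478]
 [245.3485 232.8213]
 [313.054  232.7636]
 [278.6453 197.7348]
 [278.8043 241.3213]]
```

View pics/w1c.png

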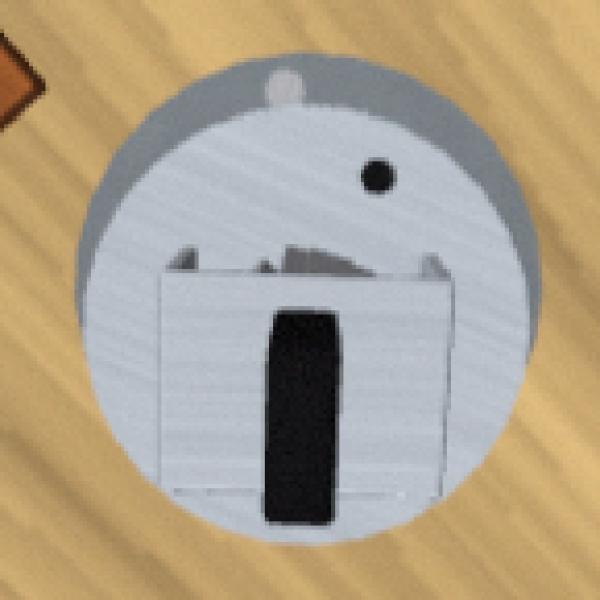

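>>> carry_out(slide=[[0,0.8,0.1],[0,0.8,0],[0,0.8,0],[0,0.4,0],[0,0,0]], twist=[0.017,0,0,0,0])

```text
clock: 3.02
ee_pos: [0.5764, 0.0121, 0.1383]
eef_rot: [[0.718, -0.002, 0.696], [-0.696, -0.0, 0.718], [-0.002, -1.0, -0.002]]
contact_force: [0.2, 0.3, 0.4]
width: 0.999
```

>>> carry_out(slide=[[0,0,0],[0,0,0],[0,0,0],[0,0,0],[0,0,0],[0,0,0]], twist=[0,0,0,0,0,0], claw=1)

```text
clock: 3.78
ee_pos: [0.5775, 0.0122, 0.1397]
eef_rot: [[0.719, 0.001, 0.695], [-0.695, 0.0, 0.719], [0.0, -1.0, 0.001]]
contact_force: [-1.9, -0.0, 6.5]
width: 0.159
```

>>> carry_out(slide=[[0,-0.4,0],[0,-0.7,0],[0,-0.8,0],[0,-0.8,0],[0,0,0]], twist=[0,0,0,0,0])

```text
clock: 4.4
ee_pos: [0.5782, 0.0122, 0.2491]
eef_rot: [[0.719, 0.003, 0.695], [-0.695, 0.0, 0.719], [0.002, -1.0, 0.002]]
contact_force: [0.7, -0.2, -3.0]
width: 0.156
```

Run:
```python
from h import *
T=cams.camera_info('top')
p=atz(T,[(95.6,160.6),(94.4,172.8),(226.6,163),(225.6,176)],.165);m=p.mean(0)
print(p,m,np.degrees(np.arctan2(*(p[0]+p[1]-p[2]-p[3])[[1,0]])), np.linalg.norm(p[0]-p[2]))
s=monitor.get_state();R=np.array(s['eef_rot']);print(s['ee_pos'],s['width'],s['contact_force'],(R.T@(m-s['ee_pos']))/.04)
```

```text
[[0.53261837 0.42775128 0.165     ]
 [0.50355002 0.42887652 0.165     ]
 [0.51561886 0.12136104 0.165     ]
 [0.48569733 0.12355719 0.165     ]] [0.50937115 0.27538651 0.165     ] 86.73909426939576 0.30686146453230995
[0.57824271 0.01218747 0.24912505] 0.155530578157364 [ 0.66717634 -0.15988308 -3.04972472] [-5.81715312  2.09771921  3.52761732]
```

>>> carry_out(slide=[[-0.4,0,0.2],[-0.7,0,0.4],[-0.73,0,0.43],[-0.73,0,0.43],[-0.73,0,0.43],[-0.73,0,0.43],[-0.73,0,0.43],[-0.73,0,0.4]], twist=[0,0,0,0,0,0,0,0])

```text
clock: 5.4
ee_pos: [0.5057, 0.2567, 0.2458]
eef_rot: [[0.719, -0.002, 0.695], [-0.695, -0.001, 0.719], [-0.001, -1.0, -0.002]]
contact_force: [0.1, -0.1, -2.0]
width: 0.152
```

>>> carry_out(slide=[[0,0,0],[0,0,0],[0,0,0],[0,0,0],[0,0,0],[0,0,0],[0,0,0]], twist=[-0.09,-0.09,-0.09,-0.09,-0.09,0,0])

```text
clock: 6.28
ee_pos: [0.5068, 0.2554, 0.2467]
eef_rot: [[0.998, -0.001, 0.065], [-0.065, -0.0, 0.998], [-0.001, -1.0, -0.0]]
contact_force: [-0.7, -0.2, -3.0]
width: 0.152
```

```bash
python3 snap.py wrist w2
```

```text
6.275 [0.5068 0.2554 0.2467] xang -3.706872387739358 F [-0.7 -0.2 -3. ] w 0.1523973135778356
```

View pics/w2.png

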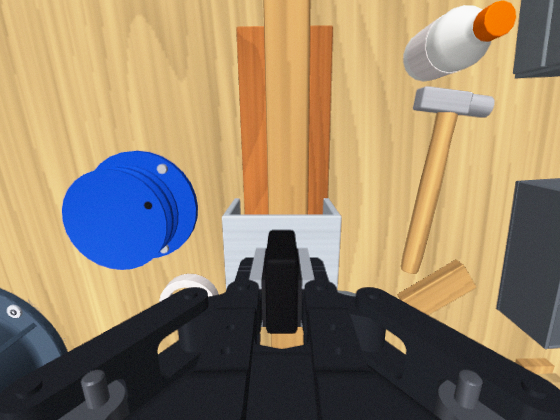

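Rail edges are at columns 265–309 (parallel to the image), and the roof front edge is at (223–340, 216).

Run:
```python
from h import *;import pickle
ci,s=pickle.load(open('pics/w2.pkl','rb'));R=np.array(s['eef_rot'])
np.set_printoptions(precision=4,suppress=True)
def T(uv,z): return (atz(ci,uv,z)-s['ee_pos'])@R
print('rail',T([(265,10),(309,10),(267,205),(309,205)],.165))
print('roof',T([(223,216),(340,216)],.241))
```

```text
rail [[-0.0103  0.0816  0.1466]
 [ 0.0195  0.0816  0.1466]
 [-0.0107  0.0817  0.0106]
 [ 0.0227  0.0816  0.0106]]
roof [[-0.0303  0.0057  0.0238]
 [ 0.032   0.0056  0.0238]]
```

>>> carry_out(slide=[[0.11,0.2,0],[0,0.4,0],[0,0.5,0],[0,0.4,0],[0,0.2,0],[0,0,0]], twist=[0,0,0,0,0,0])

```text
clock: 7.08
ee_pos: [0.5116, 0.2547, 0.1788]
eef_rot: [[0.998, -0.001, 0.062], [-0.062, -0.0, 0.998], [-0.001, -1.0, -0.0]]
contact_force: [-0.3, 0.6, -2.7]
width: 0.158
```

>>> carry_out(slide=[[0,0.05,0],[0,0.04,0],[0,0,0],[0,0,0]], twist=[0,0,0,0])

```text
clock: 7.58
ee_pos: [0.5118, 0.2549, 0.1758]
eef_rot: [[0.998, 0.0, 0.062], [-0.062, 0.0, 0.998], [0.0, -1.0, 0.0]]
contact_force: [0.1, -0.0, -2.9]
width: 0.154
```

>>> carry_out(slide=[[0,0.04,0],[0,0.03,0],[0,0,0]], twist=[0,0,0])

```text
clock: 7.95
ee_pos: [0.5119, 0.255, 0.1747]
eef_rot: [[0.998, 0.002, 0.062], [-0.062, 0.001, 0.998], [0.002, -1.0, 0.001]]
contact_force: [-8.2, -4.7, 21.4]
width: 0.154
```

>>> carry_out(slide=[[0,-0.03,0],[0,0,0]], twist=[0,0])

```text
clock: 8.2
ee_pos: [0.5119, 0.2549, 0.1747]
eef_rot: [[0.998, 0.001, 0.062], [-0.062, 0.0, 0.998], [0.001, -1.0, 0.0]]
contact_force: [-3.5, -2.3, 8.5]
width: 0.154
```

>>> carry_out(slide=[[0,0,0],[0,0,0],[0,0,0],[0,0,0],[0,0,0],[0,0,0]], twist=[0,0,0,0,0,0], claw=-1)

```text
clock: 8.95
ee_pos: [0.5117, 0.2549, 0.1741]
eef_rot: [[0.998, -0.0, 0.062], [-0.062, -0.0, 0.998], [-0.0, -1.0, -0.0]]
contact_force: [-0.7, -0.8, 0.9]
width: 1.0
```

>>> carry_out(slide=[[0,-0.3,0],[0,-0.8,0],[0,-0.8,0],[0,-0.3,0],[0,0,0]], twist=[0,0,0,0,0])

```text
clock: 9.57
ee_pos: [0.512, 0.255, 0.2626]
eef_rot: [[0.998, 0.001, 0.062], [-0.062, 0.0, 0.998], [0.001, -1.0, 0.001]]
contact_force: [0.6, 0.1, -0.4]
width: 0.998
```

```bash
python3 snap.py wrist w3; python3 snap.py side s3
python3 - <<'E'
import cv2,numpy as np
a=cv2.imread('pics/w3.png');b=cv2.imread('pics/s3.png')
# left: wrist view scaled ; right: side crop of hub and rail
cv2.imwrite('pics/m3.png',np.hstack([cv2.resize(a,(480,360)),cv2.resize(b[85:245,230:370],(315,360),interpolation=3)]))
E
```

```text
9.575 [0.512  0.255  0.2626] xang -3.545546012899678 F [ 0.6  0.1 -0.4] w 0.9976693035030162
9.625 [0.5117 0.2549 0.2616] xang -3.541186274565982 F [ 0.5  0.7 -1. ] w 1.0027327983643999
```

View pics/m3.png

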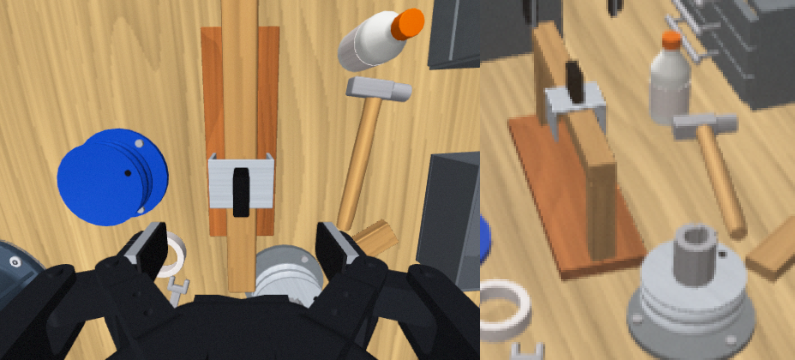

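The cover hangs astride the rail (wrist-panel (241,185), side-panel (575,100)), and the fingers are clear of it. Next I snap the bare hub, then the shaft, and view both together.

>>> carry_out(slide=[[0.28,0,-0.85],[0.28,0,-0.85],[0.28,0,-0.85],[0.28,0,-0.85],[0.28,0,-0.85],[0.29,0,-0.85],[0.29,0,-0.84],[0,0,0],[0,0,0]], twist=[0,0,0,0,0,0,0,0,0])

```text
clock: 10.8
ee_pos: [0.5757, 0.0131, 0.2613]
eef_rot: [[0.998, -0.001, 0.062], [-0.062, 0.0, 0.998], [-0.001, -1.0, 0.0]]
contact_force: [-0.2, 0.8, -0.1]
width: 1.004
```

```bash
python3 snap.py wrist w4
```

```text
10.8 [0.5757 0.0131 0.2613] xang -3.5580162201821928 F [-0.2  0.8 -0.1] w 1.003620563682376
```

>>> carry_out(slide=[[-0.33,0,-0.85],[-0.33,0,-0.85],[-0.33,0,-0.85],[-0.33,0,-0.85],[-0.33,0,-0.85],[-0.32,0,-0.85],[-0.32,0,-0.85],[-0.32,0,-0.85],[0,0,0],[0,0,0]], twist=[0,0,0,0,0,0,0,0,0,0])

```text
clock: 12.1
ee_pos: [0.4553, -0.2513, 0.262]
eef_rot: [[0.998, -0.0, 0.061], [-0.061, 0.0, 0.998], [-0.0, -1.0, 0.0]]
contact_force: [0.1, -0.4, 0.6]
width: 0.998
```

```bash
python3 snap.py wrist w5
python3 - <<'E'
from h import *;import pickle
a=cv2.imread('pics/w4.png');b=cv2.imread('pics/w5.png')
def crop(n,X):
    ci,s=pickle.load(open(f'pics/{n}.pkl','rb'));u,v=proj(ci,[X])[0].astype(int);print(n,u,v)
    im=cv2.imread(f'pics/{n}.png');x0,y0=max(0,min(u-50,460)),max(0,min(v-50,320));print(x0,y0)
    return cv2.resize(im[y0:y0+100,x0:x0+100],(400,400),interpolation=3)
cv2.imwrite('pics/m5.png',np.hstack([crop('w4',[.5765,.0127,.13]),crop('w5',[.4555,-.2525,.12])]))
E
```

```text
12.1 [ 0.4553 -0.2513  0.262 ] xang -3.5069111058440097 F [ 0.1 -0.4  0.6] w 0.99807102983537
w4 281 203
231 153
w5 280 201
230 151
```

View pics/m5.png

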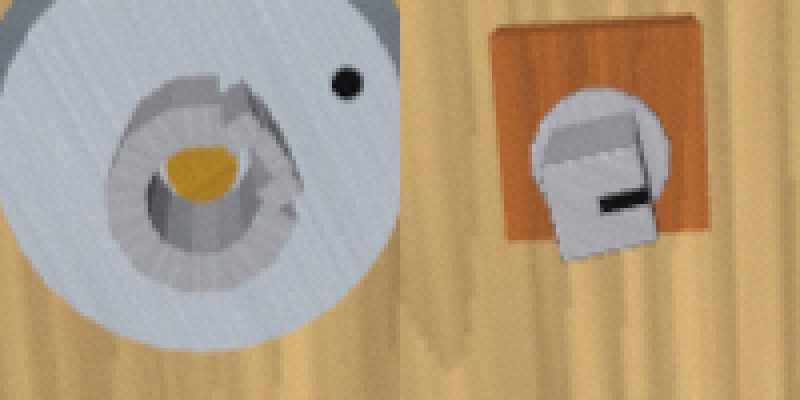

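The left panel shows the hub ring with its keyway gap to the upper right, and the dot at (347,83). The right panel shows the head corners (545,165), (640,148), (657,238), (565,262), with the key line pointing right. I'll enlarge the hub once for the keyway direction.

Run:
```python
from h import *;import pickle
np.set_printoptions(precision=4,suppress=True)
ci,s=pickle.load(open('pics/w5.pkl','rb'))
f=lambda x,y:(230+(x-400)/4,151+y/4)
p=atz(ci,[f(545,165),f(640,148),f(657,238),f(565,262)],.135);c=p.mean(0);ang=lambda d:np.degrees(np.arctan2(d[1],d[0]))
print(p,c,ang(p[1]-p[0]),ang(p[2]-p[3]),ang(p[0]-p[3])-90,ang(p[1]-p[2])-90,[np.linalg.norm(p[i]-p[i-1]) for i in range(4)])
l=atz(ci,[f(600,206),f(648,197)],.135);print('line',ang(l[1]-l[0]),ang(l[1]-c))
b=atz(ci,[f(492,33),f(697,17),f(709,229),f(509,241)],.04);print('block',b.mean(0))
ci,s=pickle.load(open('pics/w4.pkl','rb'))
im=cv2.imread('pics/w4.png')
# rectify hub plane z=.13 : 80mm window, 7.5 px/mm, up=+x, left=+y -> here right=+x, up=+y
c0=np.array([.5765,.0127]);n=600;g=(np.arange(n)-n/2)/7500
X,Y=np.meshgrid(c0[0]+g,c0[1]-g);uv=proj(ci,np.c_[X.ravel(),Y.ravel(),np.full(n*n,.13)]).astype(np.float32).reshape(n,n,2)
o=cv2.remap(im,uv,None,cv2.INTER_CUBIC);cv2.imwrite('pics/hub.png',o)
```

```text
[[ 0.4425 -0.2389  0.135 ]
 [ 0.4651 -0.2362  0.135 ]
 [ 0.468  -0.2584  0.135 ]
 [ 0.4455 -0.263   0.135 ]] [ 0.4553 -0.2491  0.135 ] 6.782906476551892 11.657085562447993 7.150942840072005 7.4609033607942195 [np.float64(0.02427456703690033), np.float64(0.022749244115218), np.float64(0.022326426005398903), np.float64(0.02294046731251876)]
line 7.394880816879692 5.060601312105392
block [ 0.4549 -0.2488  0.04  ]
```

View pics/hub.png

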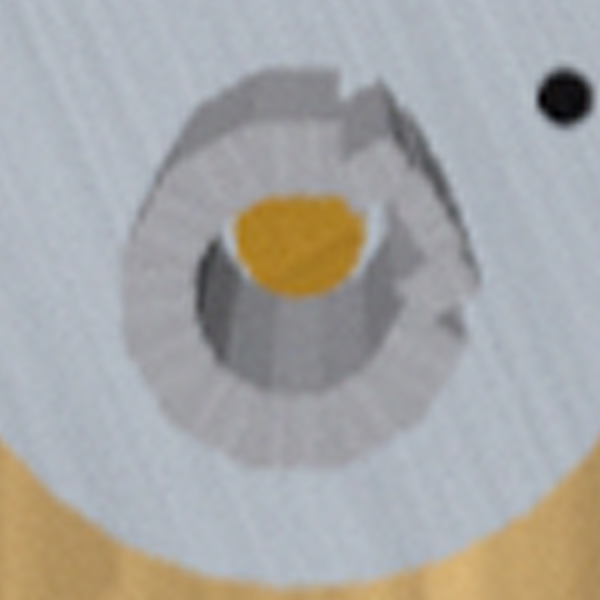

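The rectified hub (7.5 px/mm, right = +x, up = +y) has its centre at about (295,294), so the hub is at (0.576, 0.0135). The keyway gap is centred at about 29.5° world. The shaft is at (0.455, −0.249) with yaw about 7°, so I'll grasp it now.

>>> carry_out(slide=[[0,0,0.055],[0,0.3,0],[0,0.8,0],[0,0.9,0],[0,0.9,0],[0,0.8,0],[0,0.4,0],[0,0.12,0],[0,0,0]], twist=[-0.06,-0.059,0,0,0,0,0,0,0])

```text
clock: 13.28
ee_pos: [0.4556, -0.2495, 0.0936]
eef_rot: [[0.992, 0.0, -0.126], [0.126, -0.0, 0.992], [0.0, -1.0, -0.0]]
contact_force: [-0.4, -0.2, 0.8]
width: 0.997
```

>>> carry_out(slide=[[0,0,0],[0,0,0],[0,0,0],[0,0,0],[0,0,0],[0,0,0]], twist=[0,0,0,0,0,0], claw=1)

```text
clock: 14.02
ee_pos: [0.4552, -0.2502, 0.0936]
eef_rot: [[0.992, 0.0, -0.125], [0.125, -0.0, 0.992], [0.0, -1.0, -0.0]]
contact_force: [-2.5, -0.4, 5.8]
width: 0.27
```

>>> carry_out(slide=[[0,-0.3,0],[0,-0.6,0],[0,-0.7,0],[0,-0.7,0],[0,-0.7,0],[0,-0.5,0],[0,0,0]], twist=[0,0,0,0,0,0,0])

```text
clock: 14.9
ee_pos: [0.4558, -0.2503, 0.2347]
eef_rot: [[0.992, 0.002, -0.125], [0.125, -0.001, 0.992], [0.002, -1.0, -0.001]]
contact_force: [0.5, 0.4, -5.0]
width: 0.273
```

>>> carry_out(slide=[[0.28,0,0.45],[0.48,0,0.77],[0.48,0,0.77],[0.48,0,0.77],[0.48,0,0.77],[0.48,0,0.77],[0.48,0,0.77],[0.48,0,0.77],[0.186,0,0.31],[0,0,0]], twist=[0,0,0,0,0,0,0,0,0,0])

```text
clock: 16.15
ee_pos: [0.5761, 0.0137, 0.2324]
eef_rot: [[0.992, -0.001, -0.126], [0.126, -0.0, 0.992], [-0.001, -1.0, 0.0]]
contact_force: [-1.2, -1.1, -3.7]
width: 0.278
```

>>> carry_out(slide=[[0,0,0],[0,0,0],[0,0,0],[0,0,0],[0,0,0]], twist=[-0.09,-0.09,-0.068,0,0])

```text
clock: 16.77
ee_pos: [0.5761, 0.0126, 0.2332]
eef_rot: [[0.872, -0.0, -0.489], [0.489, -0.0, 0.872], [-0.0, -1.0, 0.0]]
contact_force: [0.2, -0.4, -4.1]
width: 0.275
```

```bash
python3 snap.py wrist w6;python3 snap.py side s6
python3 - <<'E'
import cv2,numpy as np
a=cv2.imread('pics/w6.png');b=cv2.imread('pics/s6.png')
cv2.imwrite('pics/m6.png',np.hstack([cv2.resize(a[120:300,180:380],(400,360),interpolation=3),cv2.resize(b[140:260,260:393],(399,360),interpolation=3)]))
E
```

```text
16.775 [0.5761 0.0126 0.2332] xang 29.302976176503268 F [ 0.2 -0.4 -4.1] w 0.2751363764668732
16.825 [0.5762 0.0128 0.2332] xang 29.340787999152266 F [ 0.1  0.4 -4.4] w 0.27328680074071243
```

View pics/m6.png

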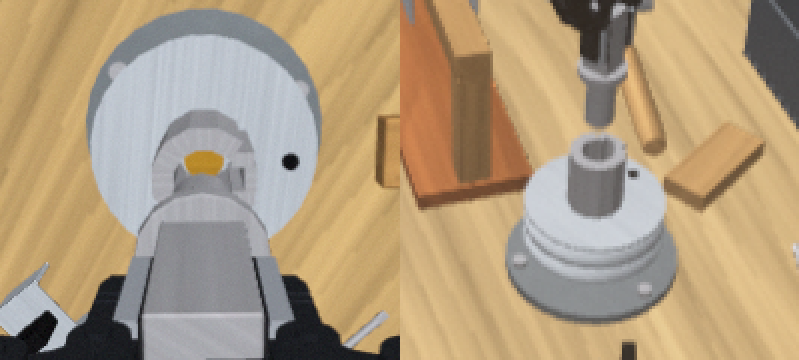

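The shaft hangs over the bore, and the collar centre (204) matches the bore centre (204) in the wrist view. I'll descend carefully.

>>> carry_out(slide=[[0,0.3,0],[0,0.3,0],[0,0.15,0],[0,0.1,0],[0,0.1,0],[0,0.1,0],[0,0,0]], twist=[0,0,0,0,0,0,0])

```text
clock: 17.75
ee_pos: [0.5762, 0.0132, 0.1911]
eef_rot: [[0.87, -0.0, -0.492], [0.492, -0.0, 0.87], [-0.0, -1.0, 0.0]]
contact_force: [0.1, -0.6, -3.7]
width: 0.276
```

>>> carry_out(slide=[[0,0.1,0],[0,0.1,0],[0,0.05,0],[0,0.05,0],[0,0.05,0],[0,0,0]], twist=[0,0,0,0,0,0])

```text
clock: 18.5
ee_pos: [0.5763, 0.0132, 0.1772]
eef_rot: [[0.87, -0.0, -0.492], [0.492, -0.0, 0.87], [-0.0, -1.0, 0.0]]
contact_force: [0.8, -0.0, -4.4]
width: 0.278
```

>>> carry_out(slide=[[0,0.08,0],[0,0.08,0],[0,0.08,0],[0,0.08,0],[0,0.06,0],[0,0,0]], twist=[0,0,0,0,0,0])

```text
clock: 19.25
ee_pos: [0.5763, 0.0132, 0.162]
eef_rot: [[0.871, -0.0, -0.492], [0.492, -0.0, 0.871], [-0.0, -1.0, 0.0]]
contact_force: [0.4, -0.4, -3.9]
width: 0.268
```

>>> carry_out(slide=[[0,0.05,0],[0,0.05,0],[0,0.05,0],[0,0.05,0],[0,0,0]], twist=[0,0,0,0,0])

```text
clock: 19.88
ee_pos: [0.5765, 0.0132, 0.1544]
eef_rot: [[0.87, 0.001, -0.492], [0.492, 0.0, 0.87], [0.001, -1.0, -0.0]]
contact_force: [-3.8, -0.5, 7.2]
width: 0.274
```

>>> carry_out(slide=[[0,0.03,0],[0,0.03,0],[0,0.02,0],[0,0,0],[0,0,0]], twist=[0,0,0,0,0])

```text
clock: 20.5
ee_pos: [0.5766, 0.0131, 0.1517]
eef_rot: [[0.87, 0.001, -0.492], [0.492, -0.0, 0.87], [0.001, -1.0, -0.001]]
contact_force: [-4.1, -0.2, 12.7]
width: 0.277
```

>>> carry_out(slide=[[0,0.02,0],[0,0.01,0],[0,0,0],[0,0,0]], twist=[0,0,0,0])

```text
clock: 21.0
ee_pos: [0.5766, 0.0131, 0.1516]
eef_rot: [[0.87, 0.002, -0.492], [0.492, -0.0, 0.871], [0.002, -1.0, -0.001]]
contact_force: [-11.5, -0.5, 28.6]
width: 0.271
```

The TCP has stopped at 0.1516, exactly the predicted home height, and the force jumped to 29 N. One last look to verify.

```bash
python3 snap.py wrist w7;python3 snap.py side s7
python3 - <<'E'
import cv2,numpy as np
a=cv2.imread('pics/w7.png');b=cv2.imread('pics/s7.png')
cv2.imwrite('pics/m7.png',np.hstack([cv2.resize(a,(400,300)),cv2.resize(b[80:260,240:480],(400,300),interpolation=3)]))
E
```

```text
21.0 [0.5766 0.0131 0.1516] xang 29.48304349799385 F [-11.5  -0.5  28.6] w 0.2705827826210408
21.05 [0.5766 0.0131 0.1516] xang 29.48363197572398 F [-11.1  -0.8  28.7] w 0.2755586721367805
```

View pics/m7.png

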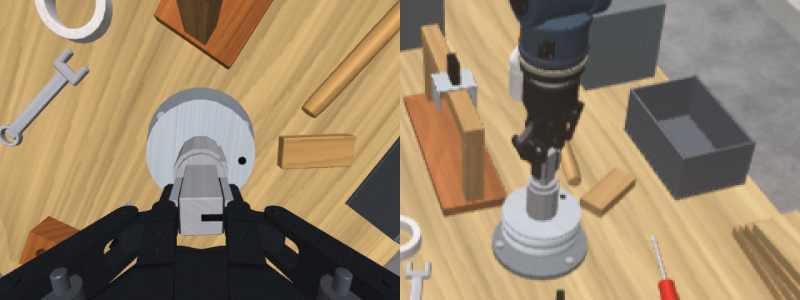

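The collar is on the hub face (side panel (543,185)), the cover is still astride the rail (455,85), and the rest of the bench in view is undisturbed. Handing in.

```bash
python3 -c "
from rig import ticket;print(ticket.hand_in())"
```

```text
the job is handed in; nothing more can be done
None
```

The cover is hanging astride the timber rail, released. The keyed shaft is down in the hub, and I handed the job in at about 21 s with the arm still holding it pressed home.

- **Cover:** the last side picture, taken just before hand-in, still shows it on the rail with its roof flat.
- **Shaft:** I turned it to about 29.5° to match the keyway I had read from the hub picture, and the key went in first time with no rise in force. The spring force then rose as it went down. The arm stopped at 0.1516 m, exactly the height I had worked out for the collar on the hub face, and the upward force jumped to about 29 N.
- **Rest of the bench:** I touched nothing else, and what the last pictures show looks unmoved.

**Caveats:**
- There was a sideways force of about 11 N at the end.
- I judged full seating from that height and force plus the side picture. The plunger itself can't be read directly.
- I viewed 12 pictures, two over the budget of 10.

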